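Sort the goldsmith's bench tools into their sample-marked trays

TASK

Tidy the goldsmith's bench: put the two felt polishing wheels, the two steel punches and the wooden ring clamp each into the tray whose ledge carries a sample of the same kind. Everything must end up lying flat on the floor of its tray, nothing on top of anything else or on a rim. Leave the small jar and the white bottle standing where they are.

Things in the scene. Friction and masses are not known exactly. Their poses are not given: they have to be found in the camera images.
- buff_a: One of the two identical polishing wheels: cream hard-felt disc, 40 mm diameter, 14 mm thick, small dark centre hole, 25 g, lying flat loose on the bench. Origin at its centre (7 mm above what it lies on), z along its axis, upwards.
- buff_b: The other polishing wheel: cream hard-felt disc, 40 mm diameter, 14 mm thick, small dark centre hole, 25 g, lying flat loose on the bench. Origin at its centre (7 mm above what it lies on), z along its axis, upwards.
- punch_a: One of two identical pieces: a steel chasing punch, 70 mm long (x from -35 to +35 mm), a square 12 x 12 mm shank (x from -35 to +19 mm) with a thin brass band and a tapered nose at +x, 75 g, lying loose on the bench. Origin at the middle of its length, on its axis (6 mm above what it lies on); x along it to the nose, z up.
- punch_b: The other of the two: a steel chasing punch, 70 mm long (x from -35 to +35 mm), a square 12 x 12 mm shank (x from -35 to +19 mm) with a thin brass band and a tapered nose at +x, 75 g, lying loose on the bench. Origin at the middle of its length, on its axis (6 mm above what it lies on); x along it to the nose, z up.
- clamp: The wooden ring clamp: a pale wood bar with rounded edges, 115 mm long (x), 28 mm wide (y), 24 mm high (z), with a brass band round the middle (30 mm over the band) and dark leather ends, 70 g, lying loose on the bench. Origin at its centre (12 mm above what it lies on), x along it, z up.
- tray_buffs: Wheel tray: fixed open plywood tray, inside 104 (x) x 150 mm (y), walls and floor 5 mm thick, rim 18 mm high. Origin: centre of the inside, at table height; z up. Along its +x side, away from the robot, a 35 mm ledge (18 mm high, centre x = +74.5 mm) bears a fixed sample, a felt wheel like the loose ones (top at z = 32 mm), part of the tray.
- tray_punches: Punch tray: fixed open plywood tray, inside 104 (x) x 150 mm (y), walls and floor 5 mm thick, rim 18 mm high. Origin: centre of the inside, at table height; z up. Along its +x side, away from the robot, a 35 mm ledge (18 mm high, centre x = +74.5 mm) bears a fixed sample, a punch like the loose ones, along y (top at z = 30 mm), part of the tray.
- tray_clamp: Clamp tray: fixed open plywood tray, inside 104 (x) x 150 mm (y), walls and floor 5 mm thick, rim 18 mm high. Origin: centre of the inside, at table height; z up. Along its +x side, away from the robot, a 35 mm ledge (18 mm high, centre x = +74.5 mm) bears a fixed sample, a ring clamp like the loose one, along y (top at z = 42 mm), part of the tray.
- jar: A small closed jar of amber glass with a green lid, 40 mm diameter, 50 mm high, standing loose on the bench between two trays; to be left standing where it is. Origin at the centre of its underside, z up.
- bottle: A small closed white bottle with a paper label, 34 mm diameter, 70 mm high, standing loose on the bench between two trays; to be left standing where it is. Origin at the centre of its underside, z up.
There are look-alikes about, which are no part of the job. Leave any purple look-alike of the tray_buffs alone. Leave any blue look-alike of the buff_a alone.

How it is judged:
By the outcome, as a careful person would: the job done as asked, in the order asked, and still so for the second after the job is handed in, with the robot touching nothing.
It also fails if it takes over 122 s, if anything falls off the work surface, if the arm or the gripper's body presses on something with over 40 N, if the wrist force passes 120 N, or if a joint passes its speed limit or range.

ROBOT

A 7-joint arm with a two-finger parallel gripper is mounted at the origin on the work surface. World frame = base frame: x ahead of the robot, y to its left, z up, the work surface at z = 0. Lengths are in m, angles in rad, forces in N, time in s.
With the tool pointing down it reaches from about 0.4 to 0.85 m from the base axis. Payload 10.4 kg.
Tool frame: the origin (TCP) lies at the very end of the fingers, on their centre line; the grasp point (between the pads) lies r.tcp_to_grasp behind it (r.tcp_to_grasp is the distance from the TCP to the grasp point, in m); z points along the fingers, y is the line along which they close (so a half turn about z gives the same grasp; the last joint's range is limited). The gripper opens to 87 mm and grips with 3 to 60 N. Pads are 19 mm wide; open, the fingers measure 117 mm over their backs; the gripper's body (75 mm by 190 mm) begins 51 mm behind the grasp point.
Start: joints at [-1.365, 0.332, -0.065, 1.46, 0.022, 1.35, -0.088], TCP at [0.142, 0.609, 0.223] pointing down, gripper open.
Joint ranges: [-2.6, 2.6], [-0.5, 2.12], [-1.47, 1.34], [0.16, 2.42], [-1.27, 4.41], [0.06, 2.06], [-2.6, 2.6]. Speed limits (rad/s): [2.22, 2.22, 2.79, 2.79, 3.14, 3.14, 3.14].

INTERFACE

Orientations are given as a unit quaternion [x, y, z, w].
In Python, from bench import monitor, cams, ticket, r gives the robot as it stands.
- The arm moves only by the shell command python3 -m crank 'ROWS' [OPENING] [FORCE]. ROWS is a JSON object whose one key "steps" holds a list of rows, each a list of 2 entries, a list of its own where there are three numbers: the shift along the world's x, y, z in units of 25 mm (1.0 is 25 mm), then the turn, a rotation vector about the world's x, y, z in units of 5 degrees (1.0 is 5 degrees). In form: {"steps": [[[x, y, z], [ax, ay, az]], ...]}. A call has 1 to 10 rows; each row shifts and turns the commanded pose from where the row before left it; what a row does not reach is not made up. A row lasts 1/12 s, in which the tool goes at most 41.7 mm and 7.16 degrees, less where a joint would pass 70% of its speed; a pose out of reach is approached as far as the arm can. A call is refused whole if a number of a shift passes 1 or a number of a turn 1, either way. A call with a gripper value outside its range is refused whole. OPENING is the finger opening in mm, from 0 to 87, set as the call begins (- or left out, the last holds). The fingers move at their own pace and stop on an object; FORCE is the grip in N (left out, the last holds). Time passes only in rows, so rows that do not move let the fingers close. It gives the time, the measured TCP pose, the force, the opening and the grip force at its end, in the units of the state.
- monitor.read_state(): the state, without advancing time (a new reading comes with each control period).
- cams.camera(name): name is "scene" or "top" or "wrist"; returns a dict with "pixels" (480x640x3 uint8, blue, green, red), "z_map" (480x640 float32, m along the optical axis (not along the pixel's ray), 0 where there is no reading), "vfov" (degrees; the focal length in pixels is half the picture's height over the tangent of half this angle, whatever the lens; pixels are square), "cx", "cy" (the principal point, pixels), "k1" (the pictures are not rectified: a ray, as slopes to the right and down, at radius r is drawn at 1 + k1 r^2 times it, then the intrinsics apply), "T" (4x4, takes a point from camera to world coordinates). Camera axes: x right, y up, looking along -z (the intrinsics and any distortion apply to the point x, -y, -z); pixel columns grow to the right and rows downward; lengths in m; the calibration is good to about 2 mm. A picture is of the moment at which its call begins.
- ticket.close_job(): hands the job in; it is judged then, once.
The state is a dict: "time": time; "joint_positions": joint angles; "joint_vel": joint speeds; "joint_torque": joint torques, N m; "ee_pos": TCP position; "eef_rot": TCP orientation; "ft_force": force on the tool from outside, world axes, zero at the start; "torque": the same for the moment, N m; "width": finger opening in m; "grip_force": force on a finger pad.
Only numpy, scipy, OpenCV 4.12 (cv2) and the standard library are available. Lean on these libraries where they do the work, as an engineer would, in place of code of your own. Each camera call takes 0.05 s, during which the arm holds its last target. There are 200 camera calls.

## Working session

There is one attempt and no reset: what is moved stays moved. The work goes in short steps, Python scripts to look and compute and a shell command to move; the robot and the scene stay as the last step left them, time stands still between calls to the robot, and variables do not carry over. Pictures are saved under pics/ and viewed, at most 14 in all, crops included, and the job is handed in when it is done.

```bash
ls; mkdir -p pics; cat > h.py <<'E'
import numpy as np,cv2
from bench import monitor,cams,ticket,r
def ray(c,u,v):
    f=240/np.tan(np.radians(c["vfov"])/2)
    K=np.array([[f,0,c["cx"]],[0,f,c["cy"]],[0,0,1.]])
    p=cv2.undistortPoints(np.array([[[u,v]]],float),K,np.array([c["k1"],0,0,0,0.]))[0,0]
    return np.array([p[0],-p[1],-1.])
def world(c,u,v,z=None):
    d=ray(c,u,v); T=np.array(c["T"])
    if z is None:
        s=float(np.median(c["z_map"][int(v)-1:int(v)+2,int(u)-1:int(u)+2]))
    else:
        s=(z-T[2,3])/(T[:3,:3]@d)[2]
    return T[:3,:3]@(d*s)+T[:3,3]
def cloud(c):
    f=240/np.tan(np.radians(c["vfov"])/2)
    K=np.array([[f,0,c["cx"]],[0,f,c["cy"]],[0,0,1.]])
    v,u=np.mgrid[:480,:640]
    p=cv2.undistortPoints(np.stack([u,v],-1).reshape(-1,1,2).astype(float),K,np.array([c["k1"],0,0,0,0.])).reshape(480,640,2)
    z=c["z_map"]; T=np.array(c["T"])
    P=np.stack([p[...,0]*z,-p[...,1]*z,-z],-1)
    return P@T[:3,:3].T+T[:3,3]
E
python3 - <<'E'
from h import *
for n in("scene","top","wrist"):
    c=cams.camera(n);cv2.imwrite(f"pics/{n}0.png",c["pixels"]);np.save(f"{n}0.npy",c,allow_pickle=True)
    print(n,c["vfov"],c["cx"],c["cy"],c["k1"],np.round(c["T"],3).tolist())
print(monitor.read_state(),r.tcp_to_grasp)
E
```

```text
pics
scene 42.2609126330561 335.17193071958695 245.6009598414777 -0.023621354158859065 [[0.729, -0.46, 0.507, 0.967], [0.684, 0.51, -0.521, -0.552], [-0.019, 0.727, 0.687, 0.815], [0.0, 0.0, 0.0, 1.0]]
top 51.445151892356286 321.0687392601729 245.47774680619176 -0.034428362591199684 [[0.018, 0.987, -0.158, 0.256], [-1.0, 0.021, 0.015, 0.025], [0.018, 0.158, 0.987, 0.924], [0.0, 0.0, 0.0, 1.0]]
wrist 68.32172311444168 323.2233393518642 240.61895420591975 0.0021004180759278007 [[0.227, -0.928, -0.296, 0.059], [0.974, 0.216, 0.07, 0.629], [-0.002, -0.304, 0.953, 0.384], [0.0, 0.0, 0.0, 1.0]]
{'time': 0.15, 'joint_positions': array([-1.36459956,  0.33271176, -0.06473535,  1.46072762,  0.02158443,
        1.34991201, -0.08846457]), 'joint_vel': array([ 0.00130595, -0.00093843,  0.00066028, -0.00277498, -0.00124362,
        0.00022059,  0.00021211]), 'joint_torque': array([ 1.24344464e-03, -6.23636198e+01,  2.51143018e-02, -3.90145326e+01,
       -6.12649228e-02,  3.73218209e-02,  1.44756000e-04]), 'ee_pos': array([0.1416622 , 0.60843606, 0.22195605]), 'eef_rot': array([ 1.14108323e-01,  9.93468171e-01, -5.29655733e-04, -5.12016038e-05]), 'ft_force': array([-0.69819025, -0.39837593, -0.02174347]), 'torque': array([-0.02449184,  0.01108275, -0.00587615]), 'grip_force': 0.0, 'width': 0.08735104205821581} 0.0187
```

View pics/top0.png

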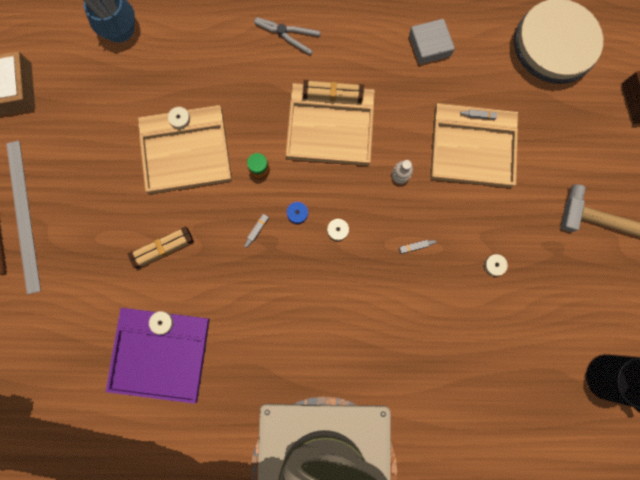

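View pics/scene0.png

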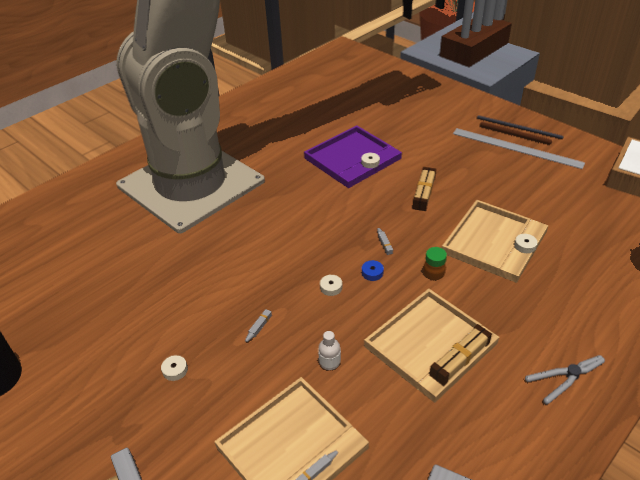

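Top view: wheel tray on the left (184,148), clamp tray in the middle (331,125), punch tray on the right (476,145). Loose clamp is at (161,248), punches at (256,230) and (418,246), and wheels at (338,229) and (496,265). The blue wheel (297,212) and purple tray are to be left alone. The scene view agrees.

```bash
python3 - <<'E'
from h import *
C={n:np.load(f"{n}0.npy",allow_pickle=True).item() for n in("top","scene")}
def comps(n):
    P=cloud(C[n]); m=((P[...,2]>0.005)&(P[...,2]<.12)&(P[...,0]>.25)&(P[...,0]<.9)&(abs(P[...,1])<.5)&(C[n]["z_map"]>0)).astype(np.uint8)
    k,l,s,ce=cv2.connectedComponentsWithStats(m)
    print(n,'table z',np.median(P[...,2][(P[...,0]>.3)&(P[...,0]<.7)&(abs(P[...,1])<.3)]))
    for i in range(1,k):
        if s[i,4]<60: continue
        q=P[l==i]; zt=np.percentile(q[:,2],95)
        t=q[q[:,2]>zt-.006] 
        rect=cv2.minAreaRect((t[:,:2]*1000).astype(np.float32))
        print(np.round(ce[i]),s[i,4],'ztop %.4f'%zt,'c',np.round(rect[0],1),'size',np.round(rect[1],1),'ang %.1f'%rect[2])
comps("top");comps("scene")
E
```

```text
top table z 0.0013723262510275669
[111.  19.] 1717 ztop 0.0968 c [824.8 426.2] size [28.3 44.2] ang 6.1
[553.  41.] 5176 ztop 0.0554 c [ 818.4 -434.1] size [162.7 131.8] ang 0.0
[287.  32.] 632 ztop 0.0161 c [843.4  85.2] size [134.8  51.5] ang 59.9
[431.  41.] 1414 ztop 0.0332 c [ 818.6 -200.9] size [70.6 69.7] ang 17.3
[331. 120.] 5170 ztop 0.0432 c [698.1  -5.8] size [114.5  30. ] ang 85.4
[475. 143.] 5180 ztop 0.0228 c [ 605.9 -282.1] size [161.2 149.7] ang 85.5
[184. 146.] 5118 ztop 0.0312 c [639.1 286.7] size [39.6 39.4] ang 86.7
[258. 166.] 467 ztop 0.0526 c [547.  131.2] size [35.2 35.5] ang 47.5
[402. 171.] 368 ztop 0.0711 c [ 543.2 -137.5] size [15.7 16.2] ang 86.7
[575. 209.] 915 ztop 0.0289 c [ 481.4 -478.5] size [48.2 88.1] ang 72.8
[297. 212.] 363 ztop 0.0171 c [464.2  57. ] size [38.9 37.5] ang 1.8
[256. 229.] 244 ztop 0.0148 c [427.6 133.1] size [12.8 69.5] ang 59.7
[338. 229.] 363 ztop 0.0171 c [433.1 -20.2] size [38.  37.5] ang 0.4
[160. 247.] 1127 ztop 0.0268 c [392.1 306.2] size [ 29.1 116. ] ang 27.4
[416. 246.] 227 ztop 0.0151 c [ 406.4 -169.1] size [12.2 69.3] 
[... 554 characters left out ...]
5 ztop 0.0159 c [434.9 -17.8] size [39.4 39.3] ang 39.7
[435. 346.] 5412 ztop 0.0426 c [699.4  -4.5] size [119.2  29.9] ang 87.5
[258. 324.] 280 ztop 0.0138 c [ 408.2 -167.9] size [14.5 70.2] ang 16.4
[456. 329.] 67 ztop 0.0077 c [657.2  49.6] size [27.9 29.4] ang 11.5
[329. 351.] 664 ztop 0.0701 c [ 545.4 -137.3] size [17.  17.5] ang 82.5
[173. 367.] 483 ztop 0.0156 c [ 374.  -315.2] size [41. 39.] ang 16.3
[566. 375.] 935 ztop 0.0151 c [827.4  91.9] size [133.5  51.9] ang 78.9
[300. 442.] 5232 ztop 0.0288 c [ 664.8 -285.5] size [69.5 16.9] ang 77.8
[125. 466.] 689 ztop 0.0274 c [ 469.2 -468. ] size [35.9 57.4] ang 74.0
[444. 474.] 376 ztop 0.0321 c [ 799.1 -173.6] size [56.9 22.9] ang 42.2
```

```bash
python3 - <<'E'
from h import *
C={n:np.load(f"{n}0.npy",allow_pickle=True).item() for n in("top","scene")}
for n in C:
    P=cloud(C[n])
    for nm,(x,y) in dict(buffs=(570,290),clamp=(625,0),punch=(590,-281)).items():
        near=(np.hypot(P[...,0]*1000-x-17,P[...,1]*1000-y)<115)
        m=(near&(P[...,2]>.014)&(P[...,2]<.0235)).astype(np.uint8)
        k,l,s,ce=cv2.connectedComponentsWithStats(m); i=1+np.argmax(s[1:,4])
        q=(P[l==i][:,:2]*1000).astype(np.float32)
        rc=cv2.minAreaRect(q); fl=P[near&(np.hypot(P[...,0]*1000-x,P[...,1]*1000-y)<40)][:,2]
        print(n,nm,np.round(rc[0],1),np.round(rc[1],1),round(rc[2],1),'floor',np.round(np.median(fl)*1000,1))
E
```

```text
top buffs [584.2 276.2] [150.1 162. ] 10.0 floor 5.7
top clamp [640.6  -3. ] [160.1 149.3] 86.9 floor 5.7
top punch [ 606.6 -282.3] [161.7 151. ] 85.6 floor 6.0
scene buffs [585.2 278.1] [151.6 166.8] 11.1 floor 5.0
scene clamp [ 6.422e+02 -6.000e-01] [164.2 150.7] 86.5 floor 4.7
scene punch [ 607.3 -280.5] [161.4 151.8] 85.4 floor 4.5
```

```bash
python3 -m crank '{"steps":[[[1,-1,0],[0,0,-1]],[[1,-1,0],[0,0,-1]],[[1,-1,0],[0,0,-1]],[[1,-1,0],[0,0,-1]],[[1,-1,0],[0,0,-1]],[[1,-1,0],[0,0,-1]],[[1,-1,0],[0,0,-1]],[[1,-1,0],[0,0,-1]],[[1,-1,0],[0,0,-1]],[[1,-1,0],[0,0,-1]]]}' 60 20
python3 -m crank '{"steps":[[[1,-1,0],[0,0,-1]],[[0.7,-1,0],[0,0,-1]],[[0,-1,0],[0,0,-1]],[[0,-1,0],[0,0,-0.4]],[[0,-1,0],[0,0,0]],[[0,-1,0],[0,0,0]],[[0,-1,0],[0,0,0]],[[0,-1,0],[0,0,0]],[[0,-1,0],[0,0,0]],[[0,-1,0],[0,0,0]]]}'
python3 -m crank '{"steps":[[[0,-1,0],[0,0,0]],[[0,-1,0],[0,0,0]],[[0,-1,0],[0,0,0]],[[0,-1,-1],[0,0,0]],[[0,-1,-1],[0,0,0]],[[0,0,-1],[0,0,0]],[[0,0,0],[0,0,0]],[[0,0,0],[0,0,0]]]}'
cat >> h.py <<'E'
def yaw(s=None):
    from scipy.spatial.transform import Rotation as R
    s=s or monitor.read_state(); y=R.from_quat(s["eef_rot"]).as_matrix(); return np.degrees(np.arctan2(y[1,1],y[0,1])),y[:,2]
def look(fn=None,zmin=.008,zmax=.06,roi=None):
    c=cams.camera("wrist"); P=cloud(c); s=monitor.read_state()
    print("tcp",np.round(s["ee_pos"]*1000,1),"yaw",yaw(s),"t",s["time"],"w",s["width"])
    if fn: cv2.imwrite("pics/"+fn,c["pixels"])
    m=((P[...,2]>zmin)&(P[...,2]<zmax)&(c["z_map"]>0)).astype(np.uint8)
    k,l,st,ce=cv2.connectedComponentsWithStats(m)
    for i in range(1,k):
        if st[i,4]<300: continue
        q=P[l==i]; zt=np.percentile(q[:,2],95); t=q[q[:,2]>zt-.004]
        rc=cv2.minAreaRect((t[:,:2]*1000).astype(np.float32))
        print(np.round(ce[i]),st[i,4],'ztop %.1f'%(zt*1000),'c',np.round(rc[0],1),np.round(rc[1],1),'ang %.1f'%rc[2])
    return c
E
python3 -c "
from h import *
look('w1.png')"
```

```text
time: 0.98
ee_pos: [0.3926, 0.3572, 0.2225]
eef_rot: [0.525, 0.851, 0.0, -0.0]
ft_force: [0.9, 0.7, 0.4]
width: 0.0601
grip_force: 0.0
time: 1.82
ee_pos: [0.4339, 0.1075, 0.2224]
eef_rot: [0.644, 0.765, 0.0, -0.0]
ft_force: [-0.3, -0.1, 0.2]
width: 0.0603
grip_force: 0.0
time: 2.48
ee_pos: [0.4335, -0.0161, 0.1473]
eef_rot: [0.644, 0.765, -0.001, -0.001]
ft_force: [0.7, 0.1, 0.4]
width: 0.0604
grip_force: 0.0
tcp [434.5 -15.7 148.4] yaw (np.float64(9.932755637228746), array([ 9.85436370e-05, -9.49238873e-05, -9.99999991e-01])) t 2.5333 w 0.06030359395101227
[353.  37.] 1575 ztop 13.6 c [428.1 135.9] [12.6 68. ] ang 58.5
[519.  62.] 4147 ztop 51.3 c [547.2 133.8] [36.4 35.9] ang 13.4
[377. 147.] 1936 ztop 15.6 c [464.4  59.4] [39.6 38.5] ang 9.7
[579. 242.] 8681 ztop 41.9 c [693.7  -4.5] [50.  23.6] ang 89.5
[324. 230.] 1594 ztop 15.5 c [433.5 -17.1] [39. 39.] ang 40.4
```

View pics/w1.png

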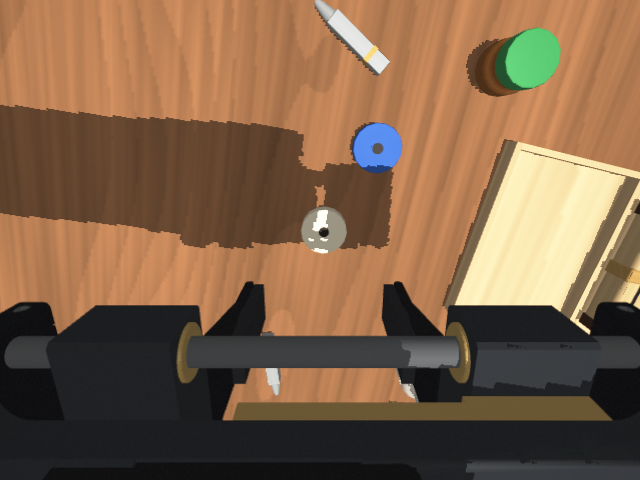

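The wrist view shows the cream wheel at (324,230), the blue one at (377,147), and punch_a at (353,37). The wrist, top and scene measurements agree to about 2 mm. I'll grasp now.

```bash
python3 -m crank '{"steps":[[[0,-0.08,-1],[0,0,0]],[[0,0,-1],[0,0,0]],[[0,0,-1],[0,0,0]],[[0,0,-1],[0,0,0]],[[0,0,-0.8],[0,0,0]],[[0,0,-0.5],[0,0,0]],[[0,0,-0.4],[0,0,0]],[[0,0,0],[0,0,0]],[[0,0,0],[0,0,0]]]}'
python3 -m crank '{"steps":[[[0,0,0],[0,0,0]],[[0,0,0],[0,0,0]],[[0,0,0],[0,0,0]],[[0,0,0],[0,0,0]],[[0,0,0],[0,0,0]],[[0,0,0],[0,0,0]]]}' 0 20
```

```text
time: 3.28
ee_pos: [0.435, -0.0177, 0.0059]
eef_rot: [0.643, 0.766, 0.0, 0.0]
ft_force: [-0.4, -0.5, 0.7]
width: 0.0603
grip_force: 0.0
time: 3.78
ee_pos: [0.4346, -0.0181, 0.0055]
eef_rot: [0.644, 0.765, 0.0, 0.0]
ft_force: [-1.7, 0.7, 8.3]
width: 0.039
grip_force: 20.0
```

```bash
python3 -m crank '{"steps":[[[0,0,0.4],[0,0,0]],[[0,0,1],[0,0,0]],[[0,0,1],[0,0,0]],[[0,0,1],[0,0,0]],[[0,0,1],[0,0,0]],[[0.2,1,0.6],[0,0,0]],[[0.6,1,0],[0,0,0]],[[0.6,1,0],[0,0,0]],[[0.6,1,0],[0,0,0]],[[0.6,1,0],[0,0,0]]]}'
python3 -m crank '{"steps":[[[0.6,1,0],[0,0,0]],[[0.6,1,0],[0,0,0]],[[0.6,1,0],[0,0,0]],[[0.6,1,0],[0,0,0]],[[0.6,1,0],[0,0,0]],[[0,0.3,0],[0,0,0]],[[0,0,-1],[0,0,0]],[[0,0,-1],[0,0,0]],[[0,0,0],[0,0,0]],[[0,0,0],[0,0,0]]]}'
```

```text
time: 4.62
ee_pos: [0.4997, 0.1079, 0.1309]
eef_rot: [0.644, 0.765, 0.0, 0.0]
ft_force: [-0.4, -0.2, 0.8]
width: 0.0395
grip_force: 20.0
time: 5.45
ee_pos: [0.5734, 0.2385, 0.0799]
eef_rot: [0.644, 0.765, -0.001, -0.0]
ft_force: [-0.8, 0.8, 0.6]
width: 0.0391
grip_force: 20.0
```

```bash
python3 -m crank '{"steps":[[[0,0,-1],[0,0,0]],[[0,0,-0.8],[0,0,0]],[[0,0,-0.5],[0,0,0]],[[0,0,-0.4],[0,0,0]],[[0,0,0],[0,0,0]],[[0,0,0],[0,0,0]]]}'
python3 -m crank '{"steps":[[[0,0,0],[0,0,0]],[[0,0,0],[0,0,0]],[[0,0,0],[0,0,0]],[[0,0,0.5],[0,0,0]],[[0,0,1],[0,0,0]],[[0,0,1],[0,0,0]],[[0,0,1],[0,0,0]],[[0,0,1],[0,0,0]],[[0,0,0],[0,0,0]]]}' 54
python3 -c "
from h import *
look('w2.png')"
```

```text
time: 5.95
ee_pos: [0.5747, 0.2392, 0.0135]
eef_rot: [0.644, 0.765, 0.0, 0.0]
ft_force: [1.1, -0.6, 1.2]
width: 0.0392
grip_force: 20.0
time: 6.7
ee_pos: [0.577, 0.2401, 0.1318]
eef_rot: [0.644, 0.765, 0.004, 0.001]
ft_force: [0.7, -0.1, 0.1]
width: 0.0539
grip_force: 0.0
tcp [576.1 239.8 129.2] yaw (np.float64(9.873935073314463), array([ 0.00520519,  0.00317228, -0.99998142])) t 6.75 w 0.05390908004191683
[85. 98.] 8714 ztop 25.8 c [391.9 309.1] [ 30.3 116.5] ang 27.2
[376. 180.] 15192 ztop 32.7 c [639.9 289.1] [39.3 39. ] ang 26.6
[320. 235.] 1874 ztop 20.5 c [574.8 240.7] [39. 39.] ang 82.1
[279. 328.] 341 ztop 28.8 c [550.7 150.2] [ 3.1 12.9] ang 80.7
[269. 375.] 400 ztop 51.5 c [553.4 125.6] [26.5 16.3] ang 13.6
[320. 396.] 765 ztop 19.0 c [603.3  82.6] [65.7 11.3] ang 6.6
```

View pics/w2.png

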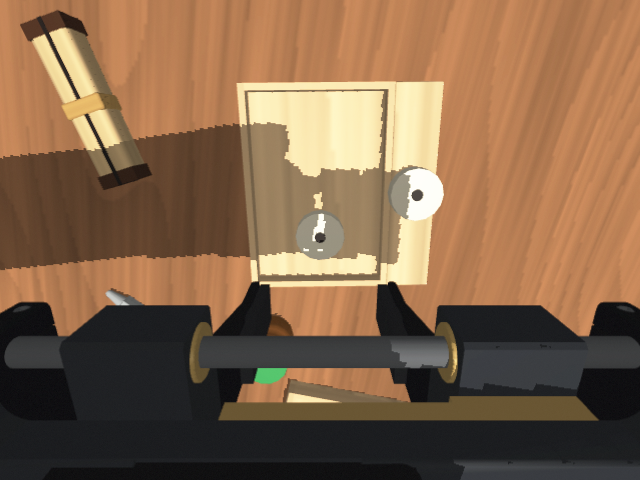

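The first wheel lies flat in its tray at (320,235). Next is the second wheel.

```bash
python3 -m crank '{"steps":[[[-0.3,-1,0],[0,0,0]],[[-0.3,-1,0],[0,0,0]],[[-0.3,-1,0],[0,0,0]],[[-0.3,-1,0],[0,0,0]],[[-0.3,-1,0],[0,0,0]],[[-0.3,-1,0],[0,0,0]],[[-0.3,-1,0],[0,0,0]],[[-0.3,-1,0],[0,0,0]],[[-0.3,-1,0],[0,0,0]],[[-0.3,-1,0],[0,0,0]]]}' 60
python3 -m crank '{"steps":[[[-0.4,-1,0],[0,0,0]],[[-0.4,-1,0],[0,0,0]],[[-0.4,-1,0],[0,0,0]],[[-0.4,-1,0],[0,0,0]],[[-0.4,-1,0],[0,0,0]],[[-0.4,-1,0],[0,0,0]],[[-0.4,-1,0],[0,0,0]],[[-0.4,-1,0],[0,0,0]],[[-0.4,-1,0],[0,0,0]],[[-0.4,-1,0],[0,0,0]]]}'
python3 -m crank '{"steps":[[[-0.5,-1,0],[0,0,0]],[[-0.5,-1,0],[0,0,0]],[[0,-0.2,0],[0,0,0]],[[0,0,-1],[0,0,0]],[[0,0,-1],[0,0,0]],[[0,0,0],[0,0,0]],[[0,0,0],[0,0,0]]]}'
python3 -c "
from h import *
look()"
```

```text
time: 7.58
ee_pos: [0.4983, -0.0119, 0.125]
eef_rot: [0.644, 0.765, -0.0, -0.0]
ft_force: [0.6, -1.0, 0.5]
width: 0.0597
grip_force: 0.0
time: 8.42
ee_pos: [0.3983, -0.2617, 0.1251]
eef_rot: [0.644, 0.765, 0.0, -0.0]
ft_force: [-0.1, 0.2, -0.4]
width: 0.0601
grip_force: 0.0
time: 9.0
ee_pos: [0.3733, -0.3153, 0.0746]
eef_rot: [0.644, 0.765, -0.001, -0.001]
ft_force: [0.7, -0.3, 1.2]
width: 0.0599
grip_force: 0.0
tcp [ 374.1 -315.8   75.7] yaw (np.float64(9.87477043447106), array([-7.61975000e-04, -8.60228791e-05, -9.99999706e-01])) t 9.05 w 0.060010366145267884
[427.  39.] 1824 ztop 13.4 c [ 409.2 -178.2] [12.8 47.6] ang 16.2
[590. 210.] 3884 ztop 19.1 c [ 535.6 -257.9] [126.6   7.9] ang 86.0
[323. 256.] 2646 ztop 15.5 c [ 372.8 -313.6] [38.6 39.8] ang 8.3
```

```bash
python3 -m crank '{"steps":[[[0,0.04,-1],[0,0,0]],[[0,0,-0.8],[0,0,0]],[[0,0,-0.5],[0,0,0]],[[0,0,-0.4],[0,0,0]],[[0,0,0],[0,0,0]]]}'
python3 -m crank '{"steps":[[[0,0,0],[0,0,0]],[[0,0,0],[0,0,0]],[[0,0,0],[0,0,0]],[[0,0,0],[0,0,0]],[[0,0,0],[0,0,0]],[[0,0,0],[0,0,0]]]}' 0 20
python3 -m crank '{"steps":[[[0,0,0.4],[0,0,0]],[[0,0,1],[0,0,0]],[[0,0,1],[0,0,0]],[[0,0,1],[0,0,0]],[[0,0,1],[0,0,0]],[[0,0,0.6],[0,0,0]]]}'
```

```text
time: 9.47
ee_pos: [0.3743, -0.3144, 0.0073]
eef_rot: [0.643, 0.766, 0.0, -0.0]
ft_force: [0.3, -0.2, -1.0]
width: 0.0602
grip_force: 0.0
time: 9.97
ee_pos: [0.3748, -0.315, 0.0083]
eef_rot: [0.643, 0.765, 0.0, 0.001]
ft_force: [-0.9, 1.0, 7.7]
width: 0.0389
grip_force: 20.0
time: 10.47
ee_pos: [0.3744, -0.3156, 0.1354]
eef_rot: [0.644, 0.765, 0.0, 0.001]
ft_force: [0.9, -0.0, -0.3]
width: 0.0387
grip_force: 20.0
```

```bash
python3 -m crank '{"steps":[[[0.3,1,0],[0,0,0]],[[0.3,1,0],[0,0,0]],[[0.3,1,0],[0,0,0]],[[0.3,1,0],[0,0,0]],[[0.3,1,0],[0,0,0]],[[0.3,1,0],[0,0,0]],[[0.3,1,0],[0,0,0]],[[0.3,1,0],[0,0,0]],[[0.3,1,0],[0,0,0]],[[0.3,1,0],[0,0,0]]]}'
python3 -m crank '{"steps":[[[0.3,1,0],[0,0,0]],[[0.3,1,0],[0,0,0]],[[0.3,1,0],[0,0,0]],[[0.3,1,0],[0,0,0]],[[0.3,1,0],[0,0,0]],[[0.3,1,0],[0,0,0]],[[0.3,1,0],[0,0,0]],[[0.3,1,0],[0,0,0]],[[0.3,1,0],[0,0,0]],[[0.3,1,0],[0,0,0]]]}'
python3 -m crank '{"steps":[[[0.3,1,0],[0,0,0]],[[0.3,1,0],[0,0,0]],[[0.3,1,0],[0,0,0]],[[0.3,1,0],[0,0,0]],[[0.3,0.9,0],[0,0,0]],[[0,0,-1],[0,0,0]],[[0,0,-1],[0,0,0]],[[0,0,0],[0,0,0]],[[0,0,0],[0,0,0]]]}'
```

```text
time: 11.3
ee_pos: [0.4493, -0.0638, 0.1332]
eef_rot: [0.644, 0.765, 0.0, 0.0]
ft_force: [-0.2, -0.1, 1.2]
width: 0.0388
grip_force: 20.0
time: 12.13
ee_pos: [0.5245, 0.1862, 0.1333]
eef_rot: [0.644, 0.765, 0.0, 0.0]
ft_force: [0.8, 0.2, -0.6]
width: 0.039
grip_force: 20.0
time: 12.88
ee_pos: [0.5611, 0.3069, 0.0824]
eef_rot: [0.644, 0.765, -0.001, 0.0]
ft_force: [0.7, -0.5, 0.6]
width: 0.039
grip_force: 20.0
```

```bash
python3 -m crank '{"steps":[[[0,0,-1],[0,0,0]],[[0,0,-0.8],[0,0,0]],[[0,0,-0.5],[0,0,0]],[[0,0,-0.4],[0,0,0]],[[0,0,0],[0,0,0]],[[0,0,0],[0,0,0]]]}'
python3 -m crank '{"steps":[[[0,0,0],[0,0,0]],[[0,0,0],[0,0,0]],[[0,0,0],[0,0,0]],[[0,0,0.5],[0,0,0]],[[0,0,1],[0,0,0]],[[0,0,1],[0,0,0]],[[0,0,1],[0,0,0]],[[0,0,1],[0,0,0]]]}' 54
python3 -m crank '{"steps":[[[-0.6,-0.7,0],[0,0,1]],[[-0.6,-0.7,0],[0,0,1]],[[-0.6,-0.7,0],[0,0,1]],[[-0.6,-0.7,0],[0,0,1]],[[-0.6,-0.7,0],[0,0,1]],[[-0.6,-0.7,0],[0,0,1]],[[-0.6,-0.7,0],[0,0,1]],[[-0.6,-0.7,0],[0,0,1]],[[-0.5,-0.7,0],[0,0,1]],[[0,-0.6,0],[0,0,1]]]}' 40
python3 -m crank '{"steps":[[[0,0,-1],[0,0,0]],[[0,0,-1],[0,0,0]],[[0,0,0],[0,0,0]],[[0,0,0],[0,0,0]]]}'
python3 -c "
from h import *
look()"
```

```text
time: 13.38
ee_pos: [0.5622, 0.3078, 0.016]
eef_rot: [0.644, 0.765, 0.0, 0.0]
ft_force: [-0.0, 0.4, 0.5]
width: 0.0387
grip_force: 20.0
time: 14.05
ee_pos: [0.5619, 0.3076, 0.1302]
eef_rot: [0.644, 0.765, 0.0, 0.0]
ft_force: [1.1, -0.7, -0.1]
width: 0.0537
grip_force: 0.0
time: 14.88
ee_pos: [0.4275, 0.1342, 0.1285]
eef_rot: [0.258, 0.966, 0.001, -0.0]
ft_force: [1.2, 0.8, -0.1]
width: 0.0398
grip_force: 0.0
time: 15.22
ee_pos: [0.4289, 0.1349, 0.078]
eef_rot: [0.26, 0.966, -0.0, -0.0]
ft_force: [-0.4, 0.3, 0.4]
width: 0.0399
grip_force: 0.0
tcp [429.7 135.3  78.8] yaw (np.float64(59.876229574743306), array([ 4.77433072e-04,  1.77997056e-04, -9.99999870e-01])) t 15.2667 w 0.040000797451002455
[545.  75.] 10491 ztop 25.7 c [395.  302.1] [ 29.8 101.1] ang 27.8
[568. 254.] 2826 ztop 19.0 c [511.  276.4] [  7.7 110.8] ang 10.6
[324. 255.] 1505 ztop 13.4 c [427.5 136.4] [12.  69.1] ang 58.7
[621. 286.] 1327 ztop 20.1 c [553.7 302.2] [22.5 28.6] ang 74.2
[564. 402.] 367 ztop 18.7 c [629.4 235.4] [ 9.7 19.9] ang 52.6
```

```bash
python3 -m crank '{"steps":[[[-0.04,0,-1],[0,0,0]],[[0,0,-0.9],[0,0,0]],[[0,0,-0.5],[0,0,0]],[[0,0,-0.5],[0,0,0]],[[0,0,0],[0,0,0]]]}'
python3 -m crank '{"steps":[[[0,0,0],[0,0,0]],[[0,0,0],[0,0,0]],[[0,0,0],[0,0,0]],[[0,0,0],[0,0,0]],[[0,0,0],[0,0,0]],[[0,0,0],[0,0,0]]]}' 0 30
python3 -m crank '{"steps":[[[0,0,0.4],[0,0,0]],[[0,0,1],[0,0,0]],[[0,0,1],[0,0,0]],[[0,0,1],[0,0,0]],[[0,0,1],[0,0,0]],[[0,0,0.6],[0,0,0]],[[0,0,0],[0,0,0]],[[0,0,0],[0,0,0]]]}'
```

```text
time: 15.68
ee_pos: [0.4281, 0.1354, 0.0048]
eef_rot: [0.259, 0.966, -0.0, -0.0]
ft_force: [-0.3, -0.6, -0.6]
width: 0.0403
grip_force: 0.0
time: 16.18
ee_pos: [0.4286, 0.1354, 0.0056]
eef_rot: [0.26, 0.966, 0.0, 0.0]
ft_force: [-1.4, -0.4, 5.8]
width: 0.0115
grip_force: 30.0
time: 16.85
ee_pos: [0.4285, 0.1354, 0.1309]
eef_rot: [0.26, 0.966, 0.001, 0.001]
ft_force: [-0.8, -0.8, -1.7]
width: 0.0111
grip_force: 30.0
```

```bash
python3 -m crank '{"steps":[[[0.4,-1,0],[0,0,-1]],[[0.4,-1,0],[0,0,-1]],[[0.4,-1,0],[0,0,-1]],[[0.4,-1,0],[0,0,-1]],[[0.4,-1,0],[0,0,-1]],[[0.4,-1,0],[0,0,-1]],[[0.4,-1,0],[0,0,-1]],[[0.4,-1,0],[0,0,-1]],[[0.4,-1,0],[0,0,-1]],[[0.4,-1,0],[0,0,-1]]]}'
python3 -m crank '{"steps":[[[0.5,-1,0],[0,0,-1]],[[0.5,-1,0],[0,0,-1]],[[0.5,-1,0],[0,0,-1]],[[0.5,-1,0],[0,0,0]],[[0.5,-1,0],[0,0,0]],[[0.5,-1,0],[0,0,0]],[[0.2,-0.7,0],[0,0,0]],[[0,0,-0.8],[0,0,0]],[[0,0,0],[0,0,0]],[[0,0,0],[0,0,0]]]}'
python3 -c "
from h import *
look('w3.png')"
```

```text
time: 17.68
ee_pos: [0.5277, -0.116, 0.1289]
eef_rot: [0.645, 0.764, -0.001, -0.001]
ft_force: [0.6, 0.5, -1.5]
width: 0.0115
grip_force: 30.0
time: 18.52
ee_pos: [0.6069, -0.2815, 0.108]
eef_rot: [0.738, 0.675, -0.001, -0.002]
ft_force: [0.3, 0.5, -1.0]
width: 0.0113
grip_force: 30.0
tcp [ 607.6 -281.3  109.2] yaw (np.float64(-5.082282143665815), array([-2.18800138e-03,  9.44592130e-04, -9.99997160e-01])) t 18.5667 w 0.0117283860806471
[205.  39.] 2922 ztop 51.8 c [ 545.9 -138.5] [26.3 21.3] ang 47.7
[605. 109.] 7890 ztop 31.3 c [ 802.1 -204.5] [36.  69.9] ang 17.2
[ 22. 111.] 1703 ztop 13.6 c [ 406.7 -167.9] [14.1 68. ] ang 15.2
[363. 209.] 12511 ztop 30.3 c [ 663.2 -285.1] [69.6 12.6] ang 85.0
[535. 393.] 4000 ztop 53.0 c [ 763.4 -401.7] [49.3 39.9] ang 85.4
```

View pics/w3.png

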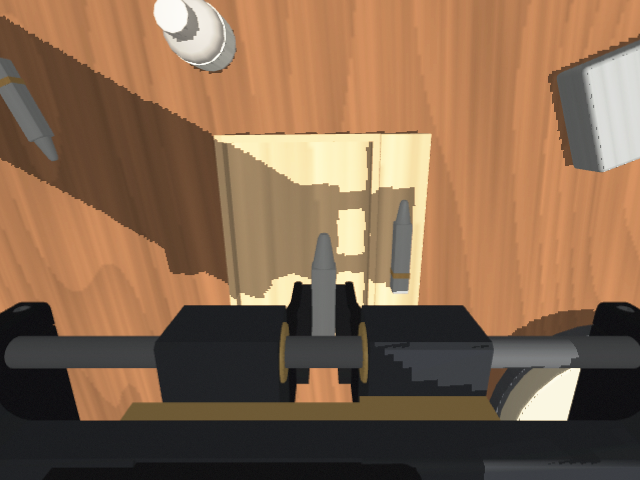

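The gripper holds the punch straight at (323,285), over the inside of the punch tray. The sample punch is at (402,245) and the bottle, undisturbed, at (195,35).

```bash
python3 -m crank '{"steps":[[[0,0,-1],[0,0,0]],[[0,0,-1],[0,0,0]],[[0,0,-0.8],[0,0,0]],[[0,0,-0.6],[0,0,0]],[[0,0,-0.4],[0,0,0]],[[0,0,0],[0,0,0]],[[0,0,0],[0,0,0]]]}'
python3 -m crank '{"steps":[[[0,0,0],[0,0,0]],[[0,0,0],[0,0,0]],[[0,0,0],[0,0,0]],[[0,0,0.5],[0,0,0]],[[0,0,1],[0,0,0]],[[0,0,1],[0,0,0]],[[0,0,1],[0,0,0]],[[0,0,1],[0,0,0]]]}' 22
python3 -m crank '{"steps":[[[-0.9,0.5,0],[0,0,1]],[[-0.9,0.5,0],[0,0,1]],[[-0.9,0.5,0],[0,0,1]],[[-0.9,0.5,0],[0,0,1]],[[-0.9,0.5,0],[0,0,0.2]],[[-0.9,0.5,0],[0,0,0]],[[-0.9,0.5,0],[0,0,0]],[[-0.9,0.5,0],[0,0,0]],[[-0.9,0.5,0],[0,0,0]],[[0,0,-1],[0,0,0]]]}' 40
python3 -m crank '{"steps":[[[0,0,-1],[0,0,0]],[[0,0,0],[0,0,0]],[[0,0,0],[0,0,0]]]}'
python3 -c "
from h import *
look('w4.png')"
```

```text
time: 19.15
ee_pos: [0.6085, -0.2822, 0.0157]
eef_rot: [0.738, 0.675, 0.0, 0.0]
ft_force: [-0.0, -0.4, -1.2]
width: 0.0114
grip_force: 30.0
time: 19.82
ee_pos: [0.6082, -0.2826, 0.1303]
eef_rot: [0.738, 0.675, 0.0, 0.001]
ft_force: [0.4, 0.1, 0.6]
width: 0.022
grip_force: 0.0
time: 20.65
ee_pos: [0.4061, -0.1686, 0.1076]
eef_rot: [0.603, 0.798, 0.005, 0.003]
ft_force: [1.8, 0.4, 0.0]
width: 0.0401
grip_force: 0.0
time: 20.9
ee_pos: [0.4052, -0.1701, 0.0781]
eef_rot: [0.603, 0.798, -0.0, -0.0]
ft_force: [0.3, 0.3, 0.0]
width: 0.0399
grip_force: 0.0
tcp [ 406.  -170.4   78.7] yaw (np.float64(15.841959627705577), array([ 9.34138592e-05, -4.78235936e-04, -9.99999881e-01])) t 20.95 w 0.040087858282322995
[622. 164.] 1699 ztop 19.1 c [567.  -61.5] [22.3 48.3] ang 29.4
[326. 246.] 1513 ztop 13.5 c [ 406.3 -166.5] [11.7 67.7] ang 15.6
[540. 271.] 3574 ztop 55.2 c [ 538.9 -135.4] [17.6 10.7] ang 76.0
```

View pics/w4.png

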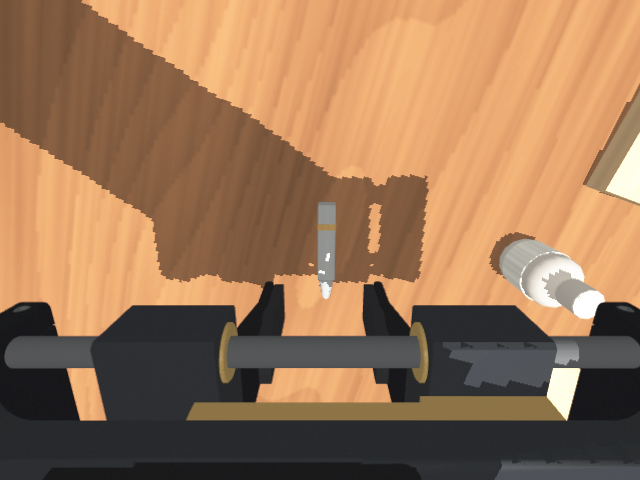

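Punch_b lies squarely between the fingers at (326,246), nose towards the gripper. The bottle at (545,275) is clear.

```bash
python3 -m crank '{"steps":[[[0,0.16,-1],[0,0,0]],[[0,0,-0.9],[0,0,0]],[[0,0,-0.5],[0,0,0]],[[0,0,-0.5],[0,0,0]],[[0,0,0],[0,0,0]]]}'
python3 -m crank '{"steps":[[[0,0,0],[0,0,0]],[[0,0,0],[0,0,0]],[[0,0,0],[0,0,0]],[[0,0,0],[0,0,0]],[[0,0,0],[0,0,0]],[[0,0,0],[0,0,0]]]}' 0 30
python3 -m crank '{"steps":[[[0,0,0.4],[0,0,0]],[[0,0,1],[0,0,0]],[[0,0,1],[0,0,0]],[[0,0,1],[0,0,0]],[[0,0,1],[0,0,0]],[[0,0,0.6],[0,0,0]],[[0,0,0],[0,0,0]],[[0,0,0],[0,0,0]]]}'
```

```text
time: 21.37
ee_pos: [0.4055, -0.1659, 0.0046]
eef_rot: [0.603, 0.798, -0.001, -0.001]
ft_force: [-0.3, 0.2, 0.2]
width: 0.0401
grip_force: 0.0
time: 21.87
ee_pos: [0.4061, -0.1657, 0.0055]
eef_rot: [0.603, 0.798, 0.0, 0.0]
ft_force: [-0.6, 0.1, 6.0]
width: 0.0113
grip_force: 30.0
time: 22.53
ee_pos: [0.4061, -0.1658, 0.1309]
eef_rot: [0.603, 0.798, 0.001, 0.001]
ft_force: [-1.0, -1.1, -0.3]
width: 0.0113
grip_force: 30.0
```

```bash
python3 -m crank '{"steps":[[[0.7,-0.5,0],[0,0,-1]],[[0.7,-0.5,0],[0,0,-1]],[[0.7,-0.5,0],[0,0,-1]],[[0.7,-0.5,0],[0,0,-1]],[[0.7,-0.5,0],[0,0,-0.2]],[[0.7,-0.5,0],[0,0,0]],[[0.7,-0.5,0],[0,0,0]],[[0.7,-0.5,0],[0,0,0]],[[0.7,-0.5,0],[0,0,0]],[[0.2,0,-1],[0,0,0]]]}'
python3 -m crank '{"steps":[[[0,0,0],[0,0,0]],[[0,0,0],[0,0,0]],[[0,0,0],[0,0,0]]]}'
python3 -c "
from h import *
look('w5.png')"
```

```text
time: 23.37
ee_pos: [0.5711, -0.2819, 0.1071]
eef_rot: [0.738, 0.674, 0.0, 0.003]
ft_force: [1.0, 0.2, 0.4]
width: 0.0114
grip_force: 30.0
time: 23.62
ee_pos: [0.5674, -0.2783, 0.1049]
eef_rot: [0.738, 0.675, -0.001, -0.001]
ft_force: [-0.3, -0.6, -1.2]
width: 0.0114
grip_force: 30.0
tcp [ 567.8 -278.3  105.6] yaw (np.float64(-5.130519597647093), array([-5.01518406e-05, -8.29451306e-05, -9.99999995e-01])) t 23.6667 w 0.011529464083541992
[268.  39.] 2475 ztop 51.3 c [ 545.3 -139.1] [27.4 20.4] ang 26.6
[633. 108.] 1113 ztop 19.2 c [ 782.1 -199.6] [ 4.5 49.2] ang 11.9
[422. 209.] 12724 ztop 30.3 c [ 663.  -285.1] [69.6 12.8] ang 85.5
[379. 246.] 1420 ztop 18.4 c [ 608.7 -280.4] [69.8 12.5] ang 86.6
[557. 395.] 1623 ztop 44.0 c [ 744.6 -417.5] [30.1  3.4] ang 67.3
```

View pics/w5.png

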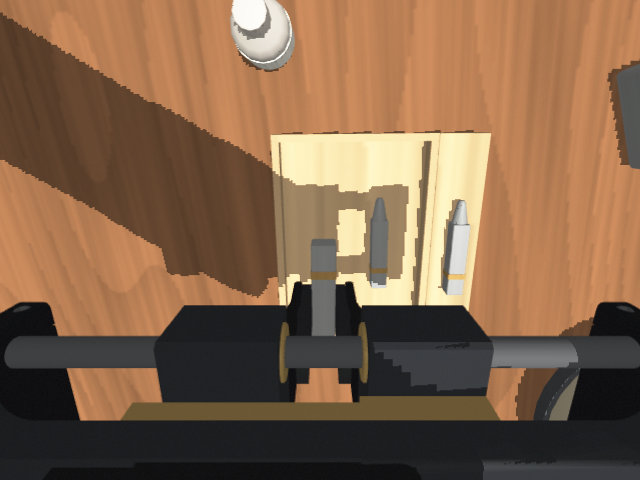

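Punch_a lies flat at (379,245), and punch_b, at (323,285), is held parallel to it and clear of it.

```bash
python3 -m crank '{"steps":[[[0,0,-1],[0,0,0]],[[0,0,-1],[0,0,0]],[[0,0,-0.8],[0,0,0]],[[0,0,-0.6],[0,0,0]],[[0,0,-0.3],[0,0,0]],[[0,0,0],[0,0,0]],[[0,0,0],[0,0,0]]]}'
python3 -m crank '{"steps":[[[0,0,0],[0,0,0]],[[0,0,0],[0,0,0]],[[0,0,0],[0,0,0]],[[0,0,0.5],[0,0,0]],[[0,0,1],[0,0,0]],[[0,0,1],[0,0,0]],[[0,0,1],[0,0,0]],[[0,0,1],[0,0,0]],[[0,0,0.3],[0,0,0]]]}' 22
python3 -c "
from h import *
look()"
python3 -m crank '{"steps":[[[-0.3,1,0],[0,0,1]],[[-0.3,1,0],[0,0,1]],[[-0.3,1,0],[0,0,1]],[[-0.3,1,0],[0,0,1]],[[-0.3,1,0],[0,0,1]],[[-0.3,1,0],[0,0,1]],[[-0.3,1,0],[0,0,0.5]],[[-0.3,1,0],[0,0,0]],[[-0.3,1,0],[0,0,0]],[[-0.3,1,0],[0,0,0]]]}' 60
python3 -m crank '{"steps":[[[-0.3,1,0],[0,0,0]],[[-0.3,1,0],[0,0,0]],[[-0.3,1,0],[0,0,0]],[[-0.3,1,0],[0,0,0]],[[-0.3,1,0],[0,0,0]],[[-0.3,1,0],[0,0,0]],[[-0.3,1,0],[0,0,0]],[[-0.3,1,0],[0,0,0]],[[-0.3,1,0],[0,0,0]],[[-0.3,1,0],[0,0,0]]]}'
python3 -m crank '{"steps":[[[-0.3,1,0],[0,0,0]],[[-0.3,1,0],[0,0,0]],[[-0.3,1,0],[0,0,0]],[[-0.1,0.5,0],[0,0,0]],[[0,0,-1],[0,0,0]],[[0,0,0],[0,0,0]],[[0,0,0],[0,0,0]]]}'
python3 -c "
from h import *
look()"
```

```text
time: 24.25
ee_pos: [0.5686, -0.2785, 0.0135]
eef_rot: [0.738, 0.675, 0.0, 0.0]
ft_force: [0.3, 0.1, -0.9]
width: 0.0118
grip_force: 30.0
time: 25.0
ee_pos: [0.5697, -0.2795, 0.1378]
eef_rot: [0.738, 0.675, 0.001, 0.003]
ft_force: [0.7, -0.8, 0.7]
width: 0.0218
grip_force: 0.0
tcp [ 569.8 -279.5  137.5] yaw (np.float64(-5.131325776243858), array([ 0.00580905, -0.00176196, -0.99998158])) t 25.05 w 0.021532783836638574
[270.  48.] 1861 ztop 51.1 c [ 545.  -138.6] [26.2 22.7] ang 28.8
[615. 111.] 4981 ztop 31.2 c [ 796.1 -206. ] [25.9 70.4] ang 14.0
[409. 207.] 10969 ztop 30.3 c [ 662.9 -285.2] [70.  12.9] ang 85.8
[369. 232.] 1132 ztop 18.5 c [ 608.6 -281.5] [66.8 12.4] ang 86.4
[322. 230.] 1072 ztop 18.5 c [ 568.7 -280.3] [69.2 11.9] ang 85.0
[573. 324.] 980 ztop 41.6 c [ 780.4 -377.4] [21.6  2.9] ang 29.2
[324. 312.] 440 ztop 19.4 c [ 563.3 -354.7] [ 6.7 37. ] ang 86.5
[543. 392.] 3091 ztop 53.1 c [ 755.1 -430.9] [56.7 33.8] ang 85.0
time: 25.88
ee_pos: [0.4923, -0.0272, 0.1323]
eef_rot: [0.52, 0.854, -0.0, -0.0]
ft_force: [0.2, 0.2, 0.3]
width: 0.0599
grip_force: 0.0
time: 26.72
ee_pos: [0.4174, 0.2226, 0.1323]
eef_rot: [0.52, 0.854, -0.0, -0.0]
ft_force: [0.1, 0.5, -0.8]
width: 0.0602
grip_force: 0.0
time: 27.3
ee_pos: [0.3928, 0.3077, 0.1067]
eef_rot: [0.52, 0.854, -0.002, -0.0]
ft_force: [0.1, 0.1, 0.7]
width: 0.0601
grip_force: 0.0
tcp [393.5 308.  107.6] yaw (np.float64(27.314673174956052), array([-6.36214449e-04, -1.26880714e-03, -9.99998993e-01])) t 27.35 w 0.0598539140801856
[136. 159.] 16391 ztop 32.8 c [254.9 296.3] [39.8 39.1] ang 49.6
[323. 239.] 5879 ztop 25.7 c [391.9 309.3] [ 28.7 116.5] ang 27.1
[514. 294.] 2424 ztop 19.1 c [559.6 325.5] [119.2  60.3] ang 10.6
```

```bash
python3 -m crank '{"steps":[[[-0.04,0.04,-1],[0,0,0]],[[0,0,-1],[0,0,0]],[[0,0,-0.9],[0,0,0]],[[0,0,-0.6],[0,0,0]],[[0,0,-0.4],[0,0,0]],[[0,0,0],[0,0,0]]]}'
python3 -m crank '{"steps":[[[0,0,0],[0,0,0]],[[0,0,0],[0,0,0]],[[0,0,0],[0,0,0]],[[0,0,0],[0,0,0]],[[0,0,0],[0,0,0]],[[0,0,0],[0,0,0]]]}' 0 30
python3 -m crank '{"steps":[[[0,0,0.4],[0,0,0]],[[0,0,1],[0,0,0]],[[0,0,1],[0,0,0]],[[0,0,1],[0,0,0]],[[0,0,1],[0,0,0]],[[0,0,0.6],[0,0,0]],[[0,0,0],[0,0,0]],[[0,0,0],[0,0,0]]]}'
```

```text
time: 27.85
ee_pos: [0.392, 0.3091, 0.0092]
eef_rot: [0.52, 0.854, -0.001, -0.0]
ft_force: [-1.1, -1.4, -1.8]
width: 0.06
grip_force: 0.0
time: 28.35
ee_pos: [0.3924, 0.3104, 0.0104]
eef_rot: [0.52, 0.854, 0.0, 0.0]
ft_force: [-0.5, -0.4, 1.0]
width: 0.0283
grip_force: 2.7
time: 29.02
ee_pos: [0.3925, 0.3105, 0.1361]
eef_rot: [0.52, 0.854, 0.001, 0.0]
ft_force: [-0.6, 0.4, -0.8]
width: 0.0278
grip_force: 30.0
```

```bash
python3 -m crank '{"steps":[[[0.7,-0.95,0],[0,0,-1]],[[0.7,-0.95,0],[0,0,-1]],[[0.7,-0.95,0],[0,0,-1]],[[0.7,-0.95,0],[0,0,-1]],[[0.7,-0.95,0],[0,0,-1]],[[0.7,-0.95,0],[0,0,-1]],[[0.7,-0.95,0],[0,0,-0.1]],[[0.7,-0.95,0],[0,0,0]],[[0.7,-0.95,0],[0,0,0]],[[0.7,-0.95,0],[0,0,0]]]}'
python3 -m crank '{"steps":[[[0.7,-0.95,0],[0,0,0]],[[0.7,-0.95,0],[0,0,0]],[[0.7,-0.95,0],[0,0,0]],[[0.16,-0.1,-1],[0,0,0]],[[0,0,0],[0,0,0]],[[0,0,0],[0,0,0]],[[0,0,0],[0,0,0]]]}'
python3 -c "
from h import *
look('w6.png')"
```

```text
time: 29.85
ee_pos: [0.5671, 0.0713, 0.1338]
eef_rot: [0.726, 0.688, -0.001, -0.0]
ft_force: [-0.1, -0.1, -0.3]
width: 0.0274
grip_force: 30.0
time: 30.43
ee_pos: [0.6231, -0.0001, 0.1098]
eef_rot: [0.726, 0.688, -0.0, -0.001]
ft_force: [0.4, 0.6, -0.9]
width: 0.0275
grip_force: 30.0
tcp [6.235e+02 1.000e-01 1.105e+02] yaw (np.float64(-3.0297027737389133), array([-7.46454856e-05,  4.77311856e-04, -9.99999883e-01])) t 30.4833 w 0.027912862300797
[187.  48.] 5147 ztop 51.5 c [547.5 134.1] [36.4 36.1] ang 12.3
[607. 129.] 3637 ztop 15.4 c [828.4  74.5] [89.7 50.5] ang 68.2
[394. 212.] 13385 ztop 43.3 c [698.8   6.2] [97.2 29.5] ang 87.0
[103. 176.] 2608 ztop 15.6 c [464.3  59.4] [39.1 40.8] ang 88.9
[552. 408.] 800 ztop 27.8 c [ 813.7 -163.6] [25.8  4.4] ang 12.8
```

View pics/w6.png

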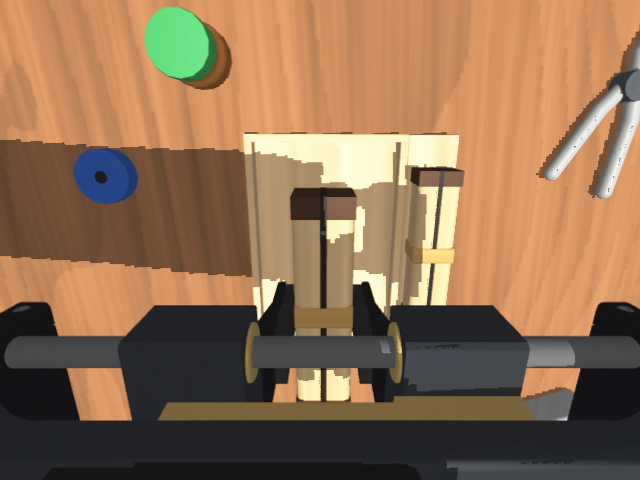

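The clamp is held straight at (323,290), inside the tray outline and parallel to the sample at (436,235).

```bash
python3 -m crank '{"steps":[[[0,0,-1],[0,0,0]],[[0,0,-1],[0,0,0]],[[0,0,-0.8],[0,0,0]],[[0,0,-0.6],[0,0,0]],[[0,0,-0.4],[0,0,0]],[[0,0,0],[0,0,0]],[[0,0,0],[0,0,0]]]}'
python3 -m crank '{"steps":[[[0,0,0],[0,0,0]],[[0,0,0],[0,0,0]],[[0,0,0],[0,0,0]],[[0,0,0],[0,0,0]],[[0,0,0.5],[0,0,0]],[[0,0,1],[0,0,0]],[[0,0,1],[0,0,0]],[[0,0,1],[0,0,0]],[[0,0,1],[0,0,0]],[[0,0,1],[0,0,0]]]}' 45
python3 -m crank '{"steps":[[[-1,0,1],[0,0,0]],[[-1,0,1],[0,0,0]],[[-1,0,1],[0,0,0]],[[-1,0,1],[0,0,0]],[[-1,0,0],[0,0,0]],[[-1,0,0],[0,0,0]],[[-1,0,0],[0,0,0]],[[-1,0,0],[0,0,0]],[[0,0,0],[0,0,0]],[[0,0,0],[0,0,0]]]}'
python3 -c "
from h import *
look('w7.png')
cv2.imwrite('pics/top1.png',cams.camera('top')['pixels'])"
```

```text
time: 31.07
ee_pos: [0.6241, -0.0002, 0.0158]
eef_rot: [0.726, 0.688, 0.0, 0.0]
ft_force: [-0.7, -0.2, 0.1]
width: 0.0278
grip_force: 30.0
time: 31.9
ee_pos: [0.6237, -0.0013, 0.155]
eef_rot: [0.726, 0.688, 0.0, 0.0]
ft_force: [0.5, -0.4, -0.9]
width: 0.0452
grip_force: 0.0
time: 32.73
ee_pos: [0.4234, -0.0012, 0.2537]
eef_rot: [0.726, 0.688, 0.002, -0.0]
ft_force: [0.3, 0.8, 0.7]
width: 0.0451
grip_force: 0.0
tcp [424.1  -1.2 253.5] yaw (np.float64(-3.120648390864407), array([ 0.00195103,  0.00131997, -0.99999723])) t 32.7833 w 0.04512843126890482
[434.   5.] 439 ztop 19.6 c [548.1 190.9] [11.1 50.7] ang 86.8
[441.  67.] 1822 ztop 51.4 c [547.4 133.8] [35.  36.6] ang 88.3
[ 32. 223.] 11558 ztop 35.3 c [ 63.4 -19. ] [92.2 17.3] ang 72.2
[545. 191.] 9029 ztop 43.2 c [697.8  -3.7] [116.   30.2] ang 86.6
[357. 149.] 1039 ztop 15.8 c [464.6  59.3] [38.7 38.8] ang 88.3
[500. 194.] 3373 ztop 30.6 c [623.2  -1.2] [116.2  29.8] ang 87.2
[421. 303.] 449 ztop 43.6 c [ 536.5 -128.8] [31.3 12.8] ang 46.2
```

View pics/top1.png

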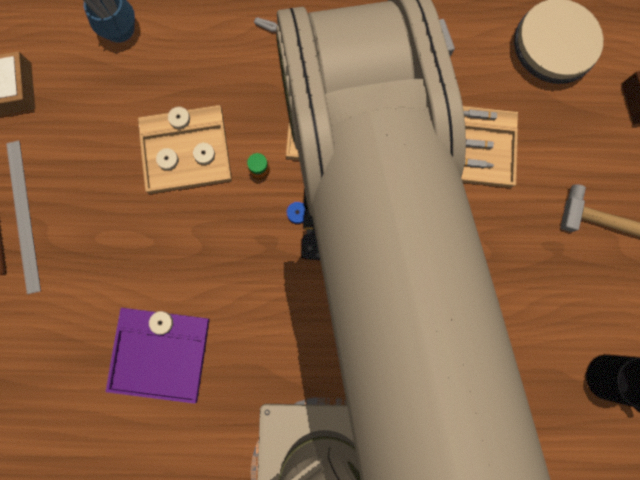

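View pics/w7.png

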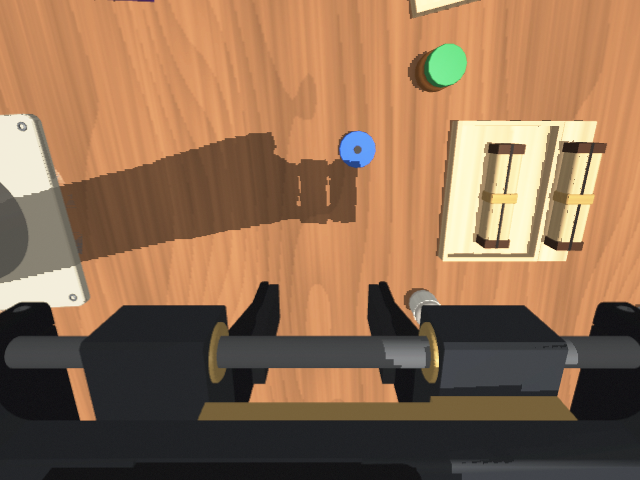

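In the top view, both wheels, at (167,159) and (203,153), and both punches, at (478,144) and (478,163), lie in their trays. In the wrist view the clamp lies flat at (500,194), with the jar and bottle still standing. I'm handing in.

```bash
python3 -c "
from h import *
print(ticket.close_job())"
```

```text
the job is handed in; nothing more can be done
None
```

The job is handed in: in the last camera views both wheels, both punches and the clamp lie flat in their matching trays, with the jar and bottle still standing where they were; the arm finished at about 33 s of the 122 s allowed, and no verdict came back.

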